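# Hang the primed plate on the drying rail

## Robot

A 7-joint arm with a two-finger parallel gripper is mounted at the origin on the work surface. World frame = base frame: x ahead of the robot, y to its left, z up, the work surface at z = 0. Lengths are in m, angles in rad, forces in N, time in s.
With the tool pointing down it reaches from about 0.4 to 0.875 m from the base axis. Payload 19.3 kg.
Tool frame: the origin (TCP) lies at the very end of the fingers, on their centre line; the grasp point (between the pads) lies 19 mm behind it (r.grasp_offset is the distance from the TCP to the grasp point, in m); z points along the fingers, x is the direction in which the jaws open and shut, and the axes are right-handed (so a half turn about z gives the same grasp; the last joint's range is limited). The gripper opens to 85 mm and grips with 20 to 120 N. Pads are 22 mm wide; open, the fingers measure 114 mm over their backs; the gripper's body (76 mm by 85 mm) begins 54 mm behind the grasp point. The pads swing forward as they close: fully open they stand 13 mm farther back than shut.
Start: joints at [-1.385, 0.521, -0.036, 1.599, 0.021, 1.021, -0.113], TCP at [0.158, 0.605, 0.231] pointing down, gripper open.
Joint ranges: [-2.91, 2.91], [-0.3, 2.13], [-1.5, 1.42], [0.17, 2.43], [-1.26, 4.41], [0.16, 1.93], [-2.52, 2.52]. Speed limits (rad/s): [1.89, 1.89, 2.39, 2.39, 3.01, 3.01, 3.01].

## Interface

Orientations are given as a unit quaternion [x, y, z, w].
In Python, from workcell import r, camera, get_calibration, nets gives the robot as it stands. Calls block until the motion is done:
- r.move_to(position, orientation): joint-space move of the TCP to a pose.
- r.servo_line(position, attitude=None, velocity=0.15, stop_force=None): straight line of the TCP; attitude=None keeps the orientation; velocity is the mean speed in m/s. With stop_force (N) it stops when the force on the tool has changed by that much, and returns True; else False.
- r.goto_joints(angles): joint-space move.
- r.grip(opening, grasp_force=None): finger opening in m; grasp_force is the grip in N (None keeps the last); returns when the fingers have stopped.
- r.hold(seconds).
- r.inverse_kinematics(position, orientation): joint angles nearest the present ones, or None.
- r.observe(): the state.
- camera(name): name is "side" or "top" or "wrist"; returns (picture, depth): 420x560x3 uint8, red, green, blue; 420x560 float32, m along the optical axis (not along the pixel's ray), 0 where there is no reading.
- get_calibration(name): a dict with "vfov" (degrees; the focal length in pixels is half the picture's height over the tangent of half this angle, whatever the lens; pixels are square), "cx", "cy" (the principal point, pixels), "xyz" and "attitude" of the camera in the world. Camera axes: x right, y down, z forward; pixel columns grow to the right and rows downward; lengths in m; the calibration is good to about 2 mm. The wrist camera is an equidistant fisheye: a pixel r from the principal point sees the ray r / f radians off the axis. A picture is of the moment at which its call begins: read the wrist's pose just before it. get_calibration takes no time and is no camera call; for the wrist camera it gives the pose at the moment of the call.
A pose or a line that the arm cannot do raises r.MotionError and nothing moves.
- r.finish_job(): hands the job in, once; it reports no verdict.
Trained networks look in the newest picture that a camera, given by its name, has taken for a name from the list of things; names that differ only in an ending like _2 or _b are one class to them, and where a whole thing is asked for, a point or a joint stands for the part that bears it (a point fixed in the world has none). Each returns a list of dicts, best first, with "confidence" (0 to 1); they miss things now and then, are a little off and sometimes report something else, mostly with a low value. They report only what shows in the picture. A call takes as long as a camera call. They do not tell look-alikes from the thing itself.
- nets.outline_of(query, camera): "region" (420x560 bool, what is visible of it) and "position" ([column, row] in pixels, amid what is visible of it).
- nets.landmark_of(query, camera): "position" ([column, row] in pixels: a listed point, or the origin of a listed thing).
The state is a dict: "time": time; "joint_pos": joint angles; "qd": joint speeds; "joint_efforts": joint torques, N m; "ee_pos": TCP position; "tcp_rot": TCP orientation; "force": force on the tool from outside, world axes, zero at the start; "ft_torque": the same for the moment, N m; "opening": finger opening in m.
Only numpy, scipy, OpenCV 4.12 (cv2) and the standard library are available. Lean on these libraries where they do the work, as an engineer would, in place of code of your own. Each camera call takes 0.05 s, during which the arm holds its last target. There are 200 camera calls.

## Task

Take the S-hook off the drying rail, put its lower end through the hole of the freshly primed plate that stands in the slot of the turntable bridge, lift the plate out on the hook, and hang the hook back on the rail's bar, at a place where the plate hangs still and free of everything else. The primer is wet, so the robot must never touch the plate itself, and all other things stay where they are.

Things in the scene. Friction and masses are not known exactly. Their poses are not given: they have to be found in the camera images.
- rail_bar (a point): Middle of the round level steel bar (12 mm diameter, 250 mm above the table) of the fixed drying rail; it runs along this frame's y, z up. Wooden posts 14 mm square at y = -180 and +180 mm end at the bar's height, feet 90 (x) by 40 mm. Under it two bays, centred near y = -90 and +90 mm: the tall van stands in one, the flat square lies in the other.
- hook_grip (a point): Grip point of the loose steel S-hook: middle of its upright flattened shank (12 mm along x, 8 along y, 62 high). Rod 8 mm thick, in the hook's x-z plane, 149 mm high, 90 g; z is up as hung. It starts hung on the rail's bar, x across the bar. The upper bend opens down and to -x, the lower one up and to +x. To take it off: raise about 50 mm, then move along its +x.
- hook_saddle (a point): Where the bar's centre sits in the S-hook's upper bend when hung: (-26, 0, 51) mm from hook_grip, same axes. From here (x, z in mm): the rod's arc, radius 26, is centred at (0, -16), its top at z = 10; the shank is at x = 26; the free tip, a 15 mm ball, at (-27, -28). The bar enters from -x below the ball, 35 to 70 mm below here.
- hook_seat (a point): Top of the rod in the S-hook's lower bend, where a plate bears: (-22, 0, -76) mm from hook_grip, same axes. From here (x, z in mm, rod centre line): the bottom is level at z = -4 from x = -8 to 6, the upturned free tip ends at (20, 8), so the tip part is 20 mm high overall (z -8 to 12); the other way the rod bends up at (-20, 8) and slants to the shank's foot at (22, 46).
- plate_hole (a point): Centre of the round hole, 28 mm diameter, through the loose grey flat plate (130 mm wide along y, 90 high along z, 4 thick along x; 90 to 180 g). The hole is on its middle line, 25 mm below the top edge, 65 mm above the bottom; its axis is x. The plate starts upright in the slot of the turntable bridge, bottom 50 mm above the table; z up.
- turntable: Fixed cast-aluminium turntable: apron 230 (x) by 260 mm (y), 20 mm high, origin at the middle of its underside, z up. On it a bridge along y, 50 mm wide and 50 mm high, with two cheeks rising to 75 mm that form a slot 6 mm wide along y at x = 0; the plate stands in it 25 mm deep. Gearbox and red-handled crank at the -y end, up to 95 mm high.
- tower_mid (a point): Centre of the loose grey plastic water tower (round, 68 mm diameter, 140 mm high). It stands on the apron close to one face of the plate, about 80 mm from it, and blocks the hook there; the van on the other face is low enough to reach over.
- van_apron_mid (a point): Centre of the low olive box van (50 mm along x, 120 mm along y, 48 mm high), loose, on the apron on the other side of the plate.
- van_rail_mid (a point): Centre of the tall olive box van (50 by 120 mm, 68 mm high), loose, on the table under one half of the rail. A hung plate reaches down to about 44 mm above the table, so it cannot hang over this van.
- square_mid (a point): Middle of the loose chrome engineer's square (about 130 by 85 mm, 14 mm high), flat on the table under the other half of the rail; a plate hangs free above it.
- tender_mid (a point): Centre of the loose black tender, 45 by 110 mm, 66 mm high, on the table between turntable and rail.
- dome_mid (a point): Centre of the loose brass steam dome, 72 mm diameter, 75 mm high, on the table.
Mind the look-alikes: they are no part of the job. Leave any blue or purple look-alike of the part that bears hook_grip alone.

How it is judged:
By the outcome, as a careful person would: the job done as asked, in the order asked, and still so for the second after the job is handed in, with the robot touching nothing.
It also fails if it takes over 72 s, if anything falls off the work surface, if the arm or the gripper's body presses on something with over 40 N, if the wrist force passes 120 N, or if a joint passes its speed limit or range.

## Working session

There is one attempt and no reset: what is moved stays moved. The work goes in short steps, each a Python script; the robot and the scene stay as the last script left them, time stands still between calls to the robot, and variables do not carry over. Pictures are saved under pics/ and viewed, about 8 in all and at most 12, crops included, and the job is handed in when it is done.

```bash
ls; mkdir -p pics; cat > h.py <<'E'
import numpy as np, cv2
from scipy.spatial.transform import Rotation as R
from workcell import r, camera, get_calibration, nets
def cal(n):
    c=get_calibration(n); f=210/np.tan(np.radians(c["vfov"])/2)
    return c,f,R.from_quat(c["attitude"])
def cloud(n,dep,c=None):
    c,f,A=c or cal(n); v,u=np.mgrid[0:420,0:560]
    x=(u-c["cx"]);y=(v-c["cy"])
    if n=="wrist":
        rr=np.hypot(x,y)+1e-9; t=rr/f; s=np.tan(t)/rr
    else: s=1/f
    P=np.stack([x*s*dep,y*s*dep,dep],-1)
    W=P.reshape(-1,3)@A.as_matrix().T+np.array(c["xyz"]); W=W.reshape(420,560,3)
    W[dep<=0]=np.nan
    return W
def save(p,img): cv2.imwrite("pics/"+p,np.ascontiguousarray(img[...,::-1]))
E
python3 - <<'E'
from h import *
np.set_printoptions(precision=3,suppress=True)
for n in("top","side"):
    k=cal(n); p,d=camera(n); save(n+"0.png",p); W=cloud(n,d,k); np.savez(n+"0.npz",p=p,d=d,W=W)
    print(n,k[0]["xyz"],k[2].as_matrix().tolist())
    for q in ["rail_bar","hook_grip","hook_saddle","hook_seat","plate_hole","turntable","tower_mid","van_apron_mid","van_rail_mid","square_mid","tender_mid","dome_mid"]:
        for o in nets.landmark_of(q,n)[:3]:
            u,v=np.round(o["position"]).astype(int); 
            print(q,round(o["confidence"],2),u,v,W[v,u] if 0<=v<420 and 0<=u<560 else None)
print(r.observe()["time"])
E
```

```text
pics
top [0.247 0.05  1.452] [[0.023738492047094537, -0.980759208180694, 0.19377270077105455], [-0.9997111792081923, -0.022561612276342916, 0.008278394630493222], [-0.0037472872182734984, -0.19391325179128577, -0.9810115231832058]]
rail_bar 0.64 219 186 [0.548 0.243 0.253]
hook_grip 0.69 257 203 [0.542 0.15  0.067]
hook_grip 0.66 234 247 [0.408 0.224 0.009]
hook_grip 0.63 182 152 [0.725 0.414 0.008]
hook_saddle 0.71 252 244 [0.418 0.165 0.014]
hook_saddle 0.63 198 148 [0.742 0.362 0.004]
hook_saddle 0.53 226 189 [0.54  0.223 0.255]
hook_seat 0.65 218 266 [ 0.346  0.274 -0.001]
hook_seat 0.5 169 171 [0.658 0.454 0.006]
hook_seat 0.47 229 200 [0.538 0.232 0.121]
plate_hole 0.59 390 202 [ 0.551 -0.266  0.087]
turntable 0.61 384 206 [ 0.54  -0.249  0.074]
tower_mid 0.74 373 180 [ 0.601 -0.2    0.157]
tower_mid 0.55 382 206 [ 0.54  -0.243  0.076]
van_apron_mid 0.93 395 229 [ 0.469 -0.283  0.071]
van_rail_mid 0.68 254 205 [0.536 0.16  0.067]
square_mid 0.6 201 208 [ 0.536  0.341 -0.003]
tender_mid 0.75 306 201 [ 0.555 -0.005  0.057]
dome_mid 0.94 313 157 [ 0.694 -0.024  0.08 ]
side [ 0.481
[... 517 characters left out ...]
1 -0.001]
hook_saddle 0.58 358 164 [ 0.752  0.375 -0.006]
hook_seat 0.78 325 144 [0.664 0.453 0.006]
hook_seat 0.77 285 169 [0.526 0.092 0.254]
hook_seat 0.77 216 189 [0.348 0.279 0.007]
plate_hole 0.92 303 342 [ 0.545 -0.257  0.132]
plate_hole 0.42 292 217 [0.546 0.116 0.067]
turntable 0.73 303 372 [ 0.546 -0.28   0.054]
tower_mid 0.55 336 332 [ 0.608 -0.245  0.146]
van_apron_mid 0.71 264 374 [ 0.468 -0.287  0.066]
van_rail_mid 0.87 292 215 [0.546 0.121 0.069]
van_rail_mid 0.65 283 169 [0.529 0.229 0.123]
van_rail_mid 0.17 264 375 [ 0.468 -0.292  0.071]
square_mid 0.86 282 170 [0.526 0.229 0.12 ]
tender_mid 0.96 298 271 [ 0.55  -0.044  0.065]
dome_mid 0.97 356 267 [ 0.683 -0.038  0.064]
1.3
```

```bash
python3 - <<'E'
import cv2,numpy as np
a=cv2.imread("pics/top0.png");b=cv2.imread("pics/side0.png")
a=a[100:310,120:460];b=b[90:420,150:430]
a=cv2.resize(a,None,fx=2.3,fy=2.3,interpolation=cv2.INTER_CUBIC)
b=cv2.resize(b,None,fx=1.8,fy=1.8,interpolation=cv2.INTER_CUBIC)
cv2.imwrite("pics/a.png",a);cv2.imwrite("pics/b.png",b)
E
```

```text
(no output)
```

View pics/a.png

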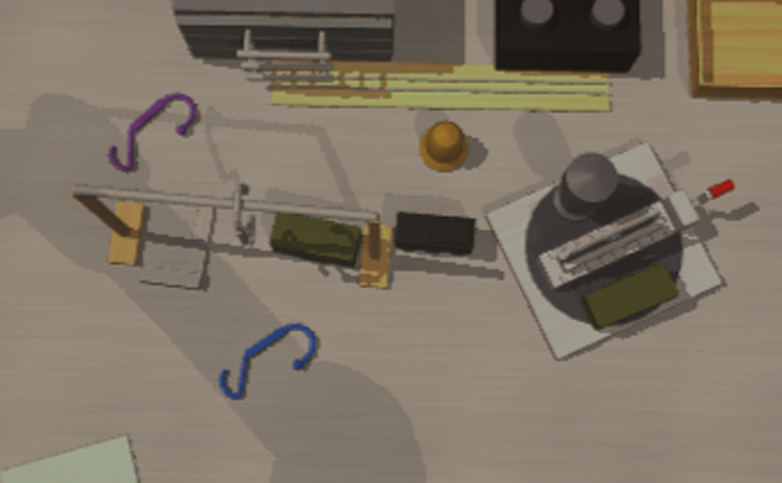

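View pics/b.png

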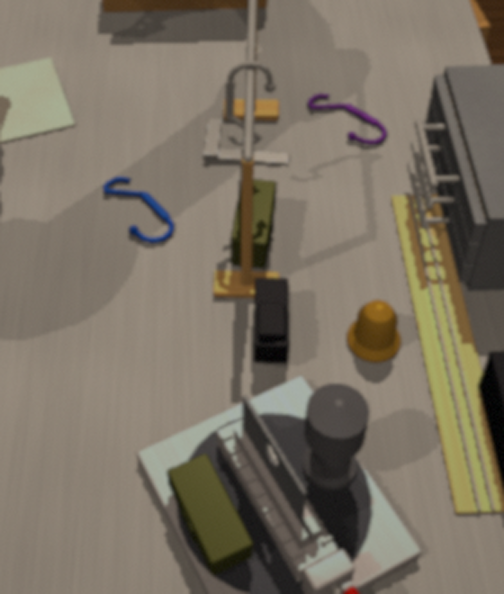

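Hook candidates (full-frame top pixels) are the steel S-hook on the rail (~(224,190)), a blue one lying at (235,250) and a purple one at (185,155). I choose the steel one on the rail. The van faces the plate on the robot side and the tower is behind it. Next I measure.

```bash
cat > m.py <<'E'
from h import *
np.set_printoptions(precision=4,suppress=True)
def line(P):
    vx=cv2.fitLine(P[:,:2].astype(np.float32),cv2.DIST_HUBER,0,.01,.01).ravel(); return vx
for n in("top","side"):
    D=np.load(n+"0.npz"); W=D["W"]; x,y,z=W[...,0],W[...,1],W[...,2]
    m=(abs(z-.253)<.012)&(abs(x-.545)<.035)&(y>0)&(y<.5); P=W[m]
    l=line(P); l=l*np.sign(l[1]); print(n,"bar",len(P),l,"y",np.percentile(P[:,1],[0,1,99,100]),"z",np.median(P[:,2]))
    # plate top/faces
    m=(z>.09)&(z<.15)&(y<-.12)&(y>-.40)&(x>.44)&(x<.64); P=W[m]
    tow=np.hypot(P[:,0]-.608,P[:,1]+.22)
    print("plate/tower pts",len(P))
    m=(z>.14)&(z<.175)&(y<-.1)&(x>.55)&(x<.7); P=W[m]; print("tower top",len(P),P.mean(0),P.min(0),P.max(0))
    # van apron top
    m=(abs(z-.068)<.012)&(x<.52)&(x>.4)&(y<-.18)&(y>-.4); P=W[m]; rect=cv2.minAreaRect(P[:,:2].astype(np.float32)*1000); print("van apron",rect)
    m=(abs(z-.066)<.012)&(x<.62)&(x>.48)&(y>.05)&(y<.22); P=W[m]; print("van rail",cv2.minAreaRect(P[:,:2].astype(np.float32)*1000))
    m=(z>.1)&(z<.3)&(y>.2)&(y<.33)&(x>.48)&(x<.62)
    for q in("hook_grip",): pass
    P=W[m]; print("hookpts",len(P))
    if n=="side":
        P=P[np.argsort(-P[:,2])]; print(P[::max(1,len(P)//45)])
E
python3 m.py
python3 - <<'E'
import cv2
b=cv2.imread("pics/side0.png")
c=cv2.resize(b[95:200,250:330],None,fx=5,fy=5,interpolation=cv2.INTER_CUBIC)
d=cv2.resize(b[300:405,260:355],None,fx=5,fy=5,interpolation=cv2.INTER_CUBIC)[:, :395]
cv2.imwrite("pics/c.png",cv2.hconcat([c,d]))
E
```

```text
top bar 633 [0.0706 0.9975 0.5417 0.2463] y [0.0633 0.0661 0.4304 0.4343] z 0.25546983790988564
plate/tower pts 399
tower top 406 [ 0.6107 -0.2145  0.1515] [ 0.5515 -0.3046  0.1402] [ 0.6475 -0.1803  0.1651]
van apron ((474.0069580078125, -263.9757080078125), (92.40672302246094, 160.7240447998047), 0.35864368081092834)
van rail ((541.907470703125, 137.60194396972656), (150.78407287597656, 52.894065856933594), 80.16796112060547)
hookpts 338
side bar 623 [0.0713 0.9975 0.5402 0.2195] y [0.0589 0.0615 0.4224 0.4313] z 0.25466914419995
plate/tower pts 1390
tower top 903 [ 0.6107 -0.2205  0.1502] [ 0.5512 -0.3044  0.14  ] [ 0.647  -0.1793  0.1632]
van apron ((491.1549987792969, -267.2624206542969), (101.42198181152344, 132.2998046875), 22.90320587158203)
van rail ((541.1118774414062, 135.65557861328125), (154.97109985351562, 53.1370964050293), 80.24917602539062)
hookpts 483
[[0.5488 0.2265 0.2648]
 [0.5349 0.2268 0.2621]
 [0.5377 0.2357 0.2607]
 [0.5283 0.2337 0.2598]
 [0.5496 0.3269 0.2583]
 [0.5418 0.269  0.2578]
 [0.5458 0.2545 0.2573]
 [0.5462 0.2625 0.2569]
 [0.546  0.2591 0.2566]
 [
[... 258 characters left out ...]
31]
 [0.5415 0.311  0.2525]
 [0.5397 0.2732 0.2517]
 [0.5508 0.3008 0.2509]
 [0.5165 0.2319 0.2497]
 [0.5681 0.2301 0.2463]
 [0.5188 0.2311 0.2412]
 [0.5657 0.2252 0.2383]
 [0.5094 0.2327 0.2341]
 [0.5115 0.226  0.2305]
 [0.5708 0.227  0.2274]
 [0.5637 0.2265 0.2251]
 [0.5688 0.2316 0.2236]
 [0.5187 0.2297 0.2209]
 [0.5138 0.2264 0.2177]
 [0.5115 0.2315 0.2103]
 [0.5138 0.2296 0.2055]
 [0.5162 0.23   0.1987]
 [0.5114 0.232  0.1908]
 [0.5187 0.2306 0.1852]
 [0.5186 0.2294 0.1798]
 [0.5112 0.2297 0.17  ]
 [0.5139 0.2349 0.1652]
 [0.5287 0.2343 0.1586]
 [0.5487 0.2326 0.1391]
 [0.5186 0.2315 0.1344]
 [0.5535 0.2271 0.1303]
 [0.5485 0.2265 0.1276]
 [0.5236 0.2318 0.1236]
 [0.526  0.2287 0.1195]]
```

View pics/c.png

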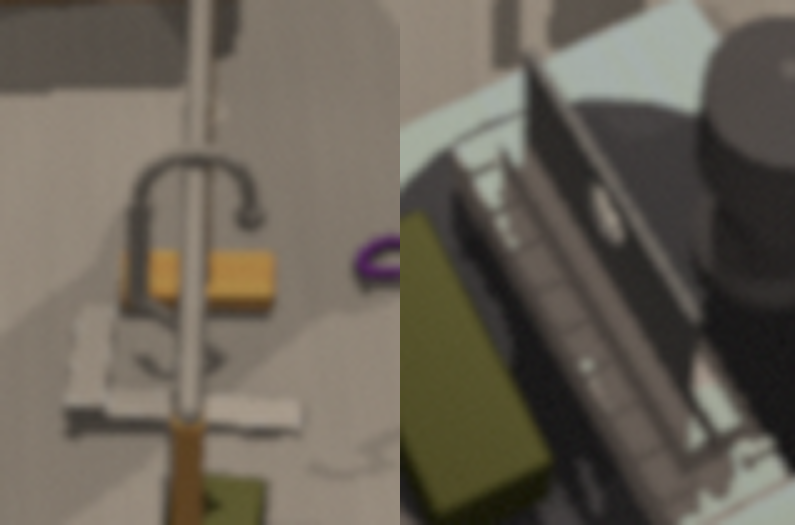

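The crop confirms the steel hook, with its shank on the robot side of the bar (full-frame side ~(278,143)) and the ball on the far side. The plate hole is at side ~(301,343).

```bash
cat >> h.py <<'E'
def quat(phi,flip=0):   # tool down, jaws along hook y, hook yaw phi
    return (R.from_euler('z',phi+np.pi/2+flip*np.pi)*R.from_euler('x',np.pi)).as_quat()
E
python3 - <<'E'
from h import *
np.set_printoptions(precision=4,suppress=True)
D=np.load("side0.npz"); W=D["W"]; z=W[...,2]
k=cal("side"); c,f,A=k
m=(z>.085)&(z<.134)&(W[...,1]<-.15)&(W[...,1]>-.40)&(W[...,0]>.48)&(W[...,0]<.60); P=W[m]
rng=np.random.default_rng(0); best=0
for _ in range(3000):
    a,b=P[rng.integers(len(P),size=2),:2]; d=b-a; L=np.hypot(*d)
    if L<.03: continue
    n=np.array([-d[1],d[0]])/L; e=abs((P[:,:2]-a)@n)<.002
    if e.sum()>best: best=e.sum(); E=e
Q=P[E]; l=cv2.fitLine(Q[:,:2].astype(np.float32),cv2.DIST_HUBER,0,.01,.01).ravel(); t=l[:2]*np.sign(l[1]); p0=l[2:]
s=(Q[:,:2]-p0)@t; n=np.array([t[1],-t[0]])
print("n",n,np.degrees(np.arctan2(n[1],n[0])),len(Q),"s",np.percentile(s,[0,1,99,100]),"mid xy",p0+t*(s.min()+s.max())/2, "zmax")
nets_pts=[]
for q in range(1):
    camera("side")
    for o in nets.outline_of("plate_hole","side")[:2]: 
        ys,xs=np.nonzero(o["region"]); print("outline",o["confidence"],o["position"],len(xs))
        Z=W[o["region"]]; print(np.nanpercentile(Z,[1,50,99],axis=0))
    for o in nets.landmark_of("plate_hole","side")[:1]:
        u,v=o["position"]; ray=A.apply([(u-c["cx"])/f,(v-c["cy"])/f,1]); o3=np.array(c["xyz"])
        tt=((p0-o3[:2])@n)/(ray[:2]@n); print("hole",u,v,o3+tt*ray)
# hole by pixels seeing through: points inside plate footprint whose depth lies behind the plane
d=((W[...,:2]-p0)@n); v,u=np.mgrid[0:420,0:560]
ray=A.apply(np.stack([(u-c["cx"])/f,(v-c["cy"])/f,np.ones_like(u)],-1).reshape(-1,3)); o3=np.array(c["xyz"])
tt=((p0-o3[:2])@n)/(ray[:,:2]@n); X=(o3+tt[:,None]*ray).reshape(420,560,3)
sm=(X[...,:2]-p0)@t
h=(d>.008)&(X[...,2]>.09)&(X[...,2]<.132)&(abs(sm-(s.min()+s.max())/2)<.03)
print("hole px",h.sum(),X[h].mean(0),X[h].min(0),X[h].max(0))
phi0=np.pi-.0712; phi1=np.arctan2(n[1],n[0]); phi2=-.0712
for fl in(0,1):
  for nm,p,ph in[("grasp",[.512,.230,.199],phi0),("plate",[.57,-.25,.21],phi1),("hang far",[.65,.325,.26],phi2),("hang near",[.43,.325,.26],phi0)]:
    print(fl,nm,r.inverse_kinematics(p,quat(ph,fl)))
E
```

```text
n [0.8996 0.4368] 25.896975 438 s [-0.0629 -0.0622  0.0684  0.0689] mid xy [ 0.5403 -0.2474] zmax
outline 0.86 [305.1, 345.9] 813
[[ 0.5119 -0.3057  0.0198]
 [ 0.5441 -0.2478  0.1079]
 [ 0.5718 -0.1718  0.1428]]
hole 305.5 341.6 [ 0.5484 -0.2641  0.1473]
hole px 16 [ 0.5416 -0.2499  0.1215] [ 0.5382 -0.2573  0.1152] [ 0.5451 -0.2429  0.1275]
0 grasp [-1.015   0.5586  0.7048  1.8296 -0.447   0.9181 -1.7489]
0 plate [ 0.7507  0.612  -0.6584  1.605   0.4129  1.0677  2.001 ]
0 hang far [-0.5691  0.6734  0.0435  1.2563 -0.0289  1.2125  0.9746]
0 hang near [-1.2885  0.4388  0.7341  1.8204 -0.342   1.0131 -2.0594]
1 grasp [-0.587   0.4598  0.0809  1.8081 -0.0467  0.8756  1.0151]
1 plate [-0.3279  0.8633  1.159   1.664  -0.8443  1.199  -0.0794]
1 hang far [-0.9132  0.779   0.7212  1.2799 -0.5081  1.2647 -1.8299]
1 hang near [-0.7663  0.353   0.0119  1.7952 -0.0049  0.9934  0.7471]
```

```bash
python3 - <<'E'
from h import *
np.set_printoptions(precision=4,suppress=True)
ph=np.pi-.0712; q=quat(ph,1)
r.move_to([.46,.235,.34],q); r.grip(.05,20)
r.servo_line([.512,.2312,.34],velocity=.2)
p,d=camera("wrist"); save("w1.png",p)
print(r.servo_line([.512,.2312,.198],velocity=.1,stop_force=6))
s=r.observe(); print(s["ee_pos"],s["force"],s["joint_pos"])
r.grip(0,60); s=r.observe(); print(s["time"],s["opening"],s["force"],s["ft_torque"])
p,d=camera("side"); save("s1.png",p)
a=cv2.resize(p[60:220,200:380],None,fx=2.6,fy=2.6); w=cv2.resize(cv2.imread("pics/w1.png")[...,::-1],(555,416))[:,120:435]
save("d.png",np.hstack([a,w]))
E
```

```text
False
[0.5122 0.2313 0.1985] [ 0.9426  0.2979 -0.4271] [-0.6215  0.463   0.1258  1.8091 -0.0733  0.8732  1.0379]
6.1583 0.007050718437482818 [0.6744 1.5722 2.3795] [ 0.1403 -0.124   0.0327]
```

View pics/d.png

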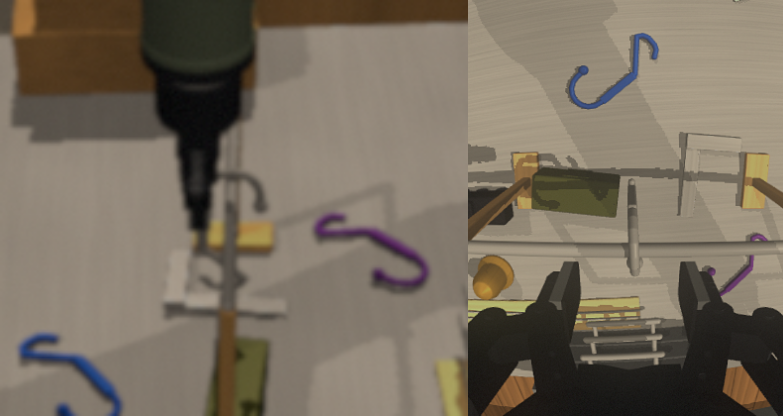

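The jaws hold the steel hook's shank (side crop ~(200,210)) and nothing else is touched. Next I take it off the bar and look at the plate close by with the wrist camera.

```bash
python3 - <<'E'
from h import *
np.set_printoptions(precision=4,suppress=True)
ph=np.pi-.0712; u=np.array([np.cos(ph),np.sin(ph),0]); q=quat(ph,1)
p=np.array([.5122,.2313,.1985])
print(r.servo_line(p+[0,0,.052],velocity=.1,stop_force=15))
print(r.servo_line(p+[0,0,.052]+.08*u,velocity=.15,stop_force=10)); 
s=r.observe(); print(s["force"],s["ft_torque"])
r.move_to([.42,.1,.38],q)
r.move_to([.44,-.22,.36],q); r.hold(.3)
s=r.observe(); print(s["time"],s["joint_pos"],s["opening"])
k=cal("wrist"); P,d=camera("wrist"); W=cloud("wrist",d,k); np.savez("w2.npz",p=P,d=d,W=W,cx=k[0]["cx"],cy=k[0]["cy"],xyz=k[0]["xyz"],f=k[1],A=k[2].as_matrix())
print(k[0]["xyz"],[ (o["confidence"],o["position"]) for o in nets.landmark_of("plate_hole","wrist")])
save("w2.png",cv2.resize(P,(784,588),interpolation=cv2.INTER_CUBIC))
E
```

```text
False
False
[ 0.0558  0.1769 -0.1335] [-0.0111 -0.0062 -0.0316]
9.8667 [-0.1443  0.203   0.5867  1.7819 -0.1206  1.1923  1.9781] 0.006961435216591599
[ 0.3579 -0.2135  0.5033] [(0.65, [268.0, 252.2])]
```

View pics/w2.png

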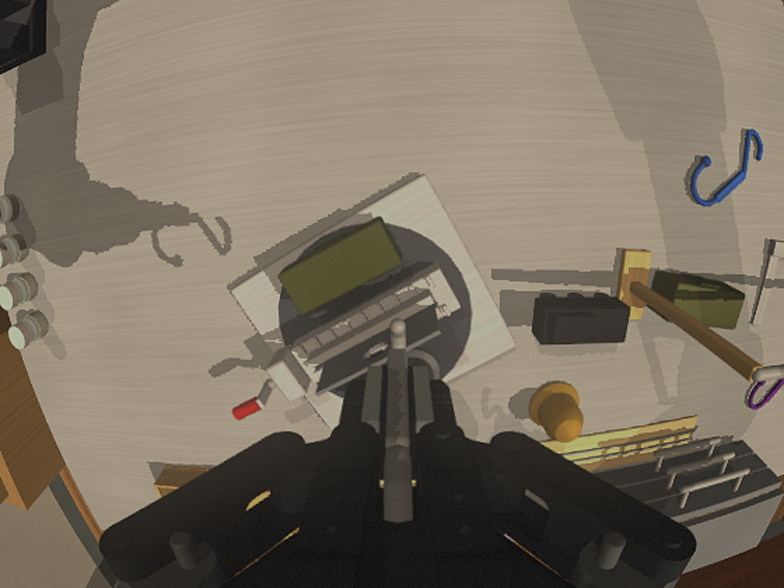

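The wrist view shows the plate with its hole at about (375,349) in this scaled picture, i.e. (268,249), just left of the held hook. Next I fit the plate from this close view.

```bash
python3 - <<'E'
from h import *
np.set_printoptions(precision=4,suppress=True)
D=np.load("w2.npz"); W=D["W"]; z=W[...,2]; A=D["A"]; xyz=D["xyz"]; f=D["f"]
m=(z>.08)&(z<.137)&(W[...,1]<-.17)&(W[...,1]>-.33)&(W[...,0]>.48)&(W[...,0]<.60); P=W[m]; print(len(P))
rng=np.random.default_rng(0); best=0
for _ in range(3000):
    a,b=P[rng.integers(len(P),size=2),:2]; d=b-a; L=np.hypot(*d)
    if L<.03: continue
    n=np.array([-d[1],d[0]])/L; e=abs((P[:,:2]-a)@n)<.002
    if e.sum()>best: best=e.sum(); E=e
Q=P[E]; l=cv2.fitLine(Q[:,:2].astype(np.float32),cv2.DIST_HUBER,0,.01,.01).ravel(); t=l[:2]*np.sign(l[1]); p0=l[2:]
n=np.array([t[1],-t[0]]); s=(Q[:,:2]-p0)@t
print("n",n,np.degrees(np.arctan2(n[1],n[0])),"inl",len(Q),"s",s.min(),s.max(),"mid",p0+t*(s.min()+s.max())/2,"off vs (.541,-.2487):",(p0-[.541,-.2487])@n,"zmax",np.percentile(Q[:,2],99.5))
v,u=np.mgrid[0:420,0:560]; x=u-D["cx"]; y=v-D["cy"]; rr=np.hypot(x,y)+1e-9; th=rr/f
ray=np.stack([np.sin(th)*x/rr,np.sin(th)*y/rr,np.cos(th)],-1).reshape(-1,3)@A.T
X=(xyz+(((p0-xyz[:2])@n)/(ray[:,:2]@n))[:,None]*ray).reshape(420,560,3)
dd=(W[...,:2]-p0)@n
g=D["p"].astype(int).sum(-1)
reg=(u>255)&(u<285)&(v>238)&(v<262)
print(g[240:262,256:290:2])
print("hole net",X[252,268])
h=reg&(dd>.005); print("depth-hole",h.sum(),X[h].mean(0),X[h].min(0),X[h].max(0), "px",u[h].mean(),v[h].mean())
E
```

```text
1174
n [0.9013 0.4331] 25.664175 inl 1154 s -0.07047507372833858 0.05947296334403605 mid [ 0.5409 -0.2472] off vs (.541,-.2487): 0.0005592661531323307 zmax 0.13662424572754614
[[330 326 328 333 316 160 172 179 177 170 177 175 248 267 298 324 360]
 [328 328 335 311 228 171 171 178 177 178 178 169 278 295 323 361 386]
 [327 327 319 219 172 179 174 176 179 177 170 165 274 366 386 413 388]
 [331 309 239 167 177 175 179 174 171 174 170 169 268 358 402 410 384]
 [311 230 172 173 170 177 176 175 189 199 174 168 264 356 395 408 383]
 [233 163 175 176 172 174 163 236 260 258 213 172 271 352 395 409 388]
 [168 166 177 178 176 163 242 331 295 291 288 169 278 363 402 418 408]
 [178 169 177 176 169 203 345 316 340 391 285 172 284 388 429 448 418]
 [173 178 174 170 207 308 332 357 443 460 182 169 271 362 403 411 374]
 [174 180 180 173 300 370 369 445 368 392 167 181 234 242 255 254 235]
 [178 172 176 190 358 347 442 359 133 148 164 217 216 215 216 216 229]
 [175 178 170 266 359 399 359 136 138 163 175 209 213 219 220 223 230]
 [176 174 190 306 325 364 142 135 156 176 174 210 217 220 225 217 226]
 [180 173 233 297 235 131 142 147 173 169 170 209 217 216 221 221 232]
 [173 173 250 284 188 137 150 159 174 163 190 215 216 219 222 223 230]
 [173 168 234 248 176 146 163 172 167 198 264 204 215 219 215 220 233]
 [178 175 210 167 145 167 167 165 200 294 292 213 218 213 217 218 234]
 [170 173 180 160 162 170 163 204 295 341 251 213 217 212 219 217 231]
 [179 175 172 172 173 168 199 292 335 339 195 213 213 213 210 220 232]
 [177 180 168 172 172 203 300 340 340 266 159 209 217 217 211 213 232]
 [168 168 173 172 210 305 337 335 252 136 157 210 217 219 213 207 230]
 [173 168 174 194 206 260 256 265 180 120 153 210 220 214 205 212 207]]
hole net [ 0.5408 -0.2469  0.1201]
depth-hole 76 [ 0.5398 -0.245   0.124 ] [ 0.5355 -0.2567  0.112 ] [ 0.5455 -0.236   0.1541] px 269.35526315789474 252.64473684210526
```

```bash
cat >> h.py <<'E'
ph1=np.radians(25.7); n1=np.array([np.cos(ph1),np.sin(ph1),0]); hole=np.array([.5427,-.2463,.115])
def tcp(xp,zs):  # TCP for plate at hook x = xp (mm) from seat, seat height zs (m)
    return np.array([hole[0],hole[1],zs+.0755])+n1*(.025-xp/1000)
E
python3 - <<'E'
from h import *
np.set_printoptions(precision=4,suppress=True)
q=quat(ph1,1); a=tcp(70,.26)
r.move_to([.46,-.2,.37],quat(np.radians(100),1)); r.move_to(a,q)
print(r.observe()["joint_pos"])
r.servo_line(tcp(60,.113),velocity=.15); r.hold(.3)
s=r.observe(); print(s["time"],s["ee_pos"],tcp(60,.113),s["force"],s["ft_torque"])
k=cal("side");p,d=camera("side"); W=cloud("side",d,k); np.savez("s2.npz",p=p,d=d,W=W)
rel=(W-hole); X=rel@n1; L=rel@np.array([-n1[1],n1[0],0])
m=(abs(L)<.012)&(X<-.03)&(X>-.1)&(W[...,2]>.09)&(W[...,2]<.16); o=np.c_[X[m],L[m],W[...,2][m]]*1000
o=o[np.argsort(o[:,0])]; print(len(o)); print(o[::max(1,len(o)//30)].round(0).astype(int).tolist())
save("e.png",cv2.resize(p[270:400,230:390],None,fx=4.6,fy=4.6,interpolation=cv2.INTER_CUBIC))
E
```

```text
[-0.296   0.5123  1.0319  1.6496 -0.4602  1.246  -0.2888]
13.5833 [ 0.5113 -0.2615  0.1888] [ 0.5112 -0.2615  0.1885] [0.049  0.4696 0.1398] [-0.0087 -0.0358 -0.0184]
204
[[-82, -3, 125], [-79, -1, 123], [-77, -5, 124], [-76, -2, 124], [-75, -1, 129], [-73, -4, 118], [-72, -3, 118], [-70, -4, 114], [-68, 3, 133], [-68, -4, 133], [-66, -1, 139], [-65, 1, 138], [-64, -5, 138], [-62, 3, 111], [-62, -4, 139], [-60, -2, 146], [-59, -4, 145], [-58, -2, 145], [-57, -3, 145], [-56, -1, 145], [-55, -2, 114], [-53, -5, 148], [-52, 2, 112], [-51, -4, 113], [-50, 2, 115], [-49, -4, 151], [-48, -2, 158], [-47, 0, 118], [-46, 2, 117], [-45, 0, 159], [-44, -2, 159], [-42, -4, 117], [-40, -3, 158], [-39, -2, 126]]
```

View pics/e.png

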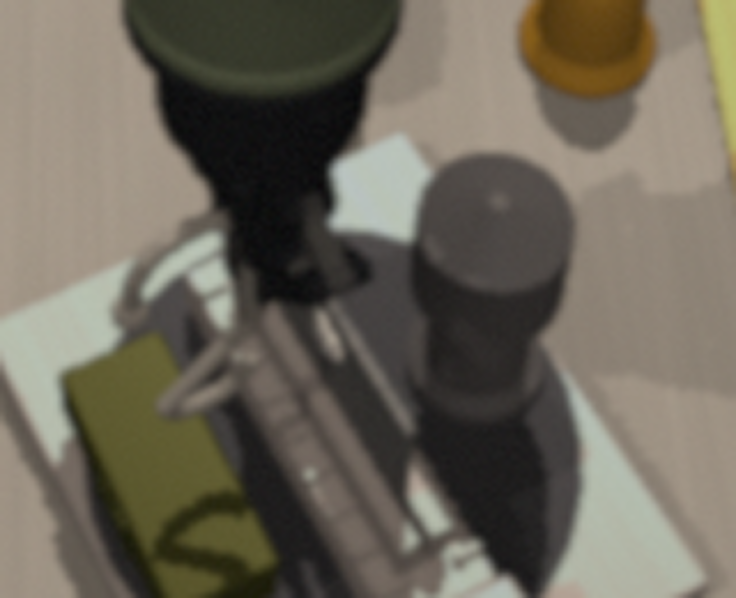

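The hook's lower bend stands at crop ~(170,405), pointing at the hole at ~(330,335), above the van. Depth puts the seat at about 113 mm with a lateral error of about 1 mm, as planned, so I insert.

```bash
python3 - <<'E'
from h import *
np.set_printoptions(precision=3,suppress=True)
def go(xp,zs,v=.05,sf=4):
    b=r.servo_line(tcp(xp,zs),velocity=v,stop_force=sf); s=r.observe(); print(xp,zs,b,s["ee_pos"]-tcp(xp,zs),s["force"],round(s["time"],2)); return b
for a in [(25,.113),(11,.113),(8,.1175),(4,.122),(0,.126)]:
    if go(*a): break
p,d=camera("side"); save("f.png",cv2.resize(p[270:400,230:390],None,fx=4.6,fy=4.6,interpolation=cv2.INTER_CUBIC))
E
```

```text
25 0.113 False [-0. -0. -0.] [-0.02   0.201 -0.692] 14.48
11 0.113 False [ 0.  0. -0.] [-0.265 -0.41  -0.706] 14.92
8 0.1175 False [ 0. -0.  0.] [-0.245  0.641 -1.193] 15.18
4 0.122 False [0. 0. 0.] [-1.029  0.203 -1.204] 15.44
0 0.126 False [0. 0. 0.] [-0.198  0.136 -1.189] 15.71
```

View pics/f.png

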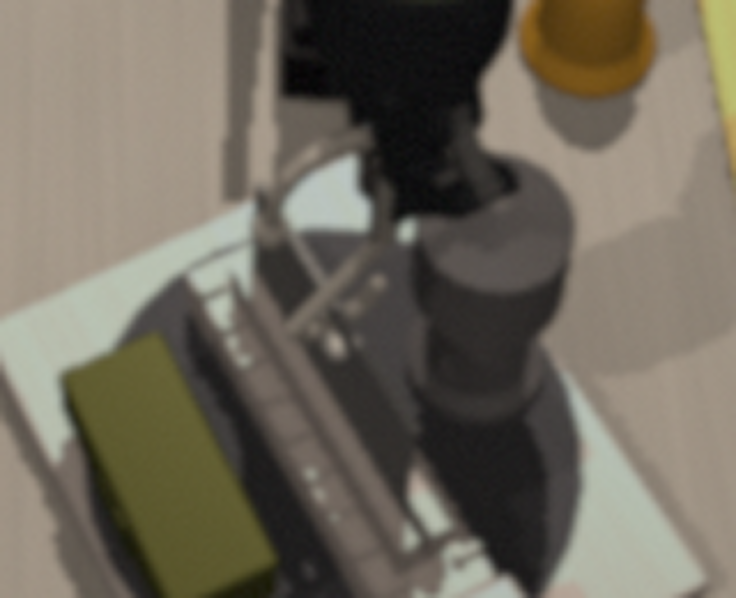

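The hook passes through the hole with its tip beyond the plate at crop ~(370,285), without contact. Lift.

```bash
python3 - <<'E'
from h import *
np.set_printoptions(precision=3,suppress=True)
for z,v in[(.135,.03),(.165,.04),(.275,.1)]:
    b=r.servo_line(tcp(0,z),velocity=v,stop_force=8); s=r.observe(); print(z,b,s["force"],s["ft_torque"],round(s["time"],2),s["opening"])
    if b: break
r.hold(.4); p,d=camera("side"); save("s3.png",p); save("g.png",cv2.resize(p[140:420,200:420],None,fx=2.1,fy=2.1))
ph2=-.0712; q0=s["joint_pos"]
u=np.array([np.cos(ph2),np.sin(ph2),0])
sad=np.array([.542+.0714*.08,.247+.08*.9975,.25])
T=sad+.029*u+[0,0,-.0515]; print("hang T",T)
for x in [T+[0,0,.055],T+[0,0,.055]+.09*u]: print(r.inverse_kinematics(x,quat(ph2,1)))
E
```

```text
0.135 False [-0.331  0.178 -2.044] [ 0.07  -0.053 -0.019] 16.21 0.006979145696461231
0.165 False [-0.231  0.063 -2.019] [ 0.019 -0.055 -0.   ] 17.11 0.007279433492887615
0.275 False [ 0.259 -1.127 -2.038] [ 0.055 -0.121 -0.009] 18.36 0.007234249177573722
hang T [0.577 0.325 0.199]
[-1.187  0.831  1.103  1.503 -0.759  1.28  -1.636]
[-0.997  0.93   1.049  1.254 -0.787  1.376 -1.642]
```

View pics/g.png

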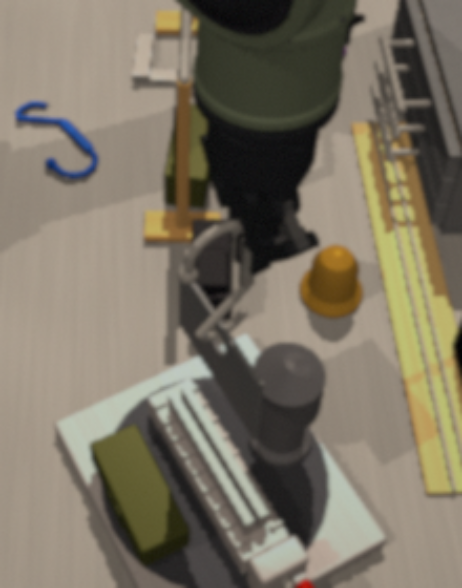

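The plate hangs on the hook (crop ~(215,350)), clear of the slot, and nothing else has moved. Next I check the heights on the far side of the rail and carry it there.

```bash
python3 - <<'E'
from h import *
np.set_printoptions(precision=3,suppress=True)
W=np.load("top0.npz")["W"].reshape(-1,3)
for x0,x1 in[(.6,.68),(.68,.73),(.73,.78),(.78,.9)]:
    m=(W[:,0]>x0)&(W[:,0]<x1)&(W[:,1]>-.1)&(W[:,1]<.45); print(x0,x1,np.nanmax(W[m,2]) if m.any() else None)
ph2=-.0712; u=np.array([np.cos(ph2),np.sin(ph2),0])
T=np.array([.542+.0714*.08,.247+.08*.9975,.25])+.029*u+[0,0,-.0515]
q2=quat(ph2,1)
A=np.array([.665,-.05,.36]); B=T+.095*u; B[2]=.36
r.servo_line(A,attitude=q2,velocity=.12)
print(r.observe()["joint_pos"])
r.servo_line(B,velocity=.15)
C=B.copy(); C[2]=T[2]+.052
r.servo_line(C,velocity=.1); r.hold(1)
s=r.observe(); print(s["time"],s["force"],s["ee_pos"]-C,s["opening"])
k=cal("side"); p,d=camera("side"); np.savez("s4.npz",p=p,d=d,W=cloud("side",d,k))
k=cal("top"); t,d=camera("top"); np.savez("t4.npz",p=t,d=d,W=cloud("top",d,k))
a=cv2.resize(p[60:220,220:400],None,fx=2.2,fy=2.2); b=cv2.resize(t[100:260,140:320],None,fx=2.2,fy=2.2)
save("i.png",np.hstack([a,b]))
E
```

```text
0.6 0.68 0.07353940994268693
0.68 0.73 0.08035818756767132
0.73 0.78 0.13232982969122764
0.78 0.9 0.16025631501778292
[-0.58   0.74   1.125  1.335 -0.658  1.46  -1.141]
25.5583 [ 0.076 -0.486 -1.411] [ 0.  0. -0.] 0.006908197567641655
```

View pics/i.png

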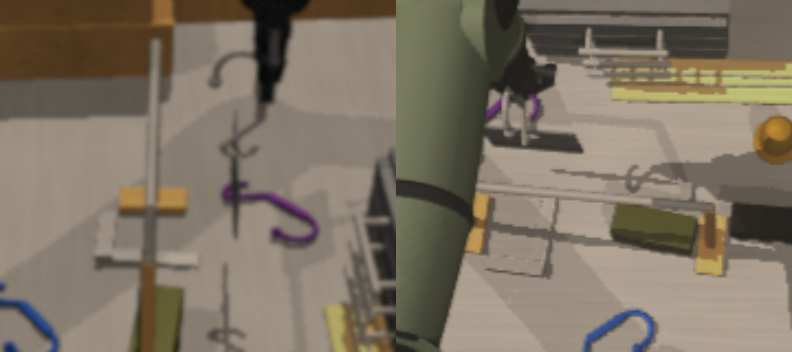

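The plate hangs edge-on beside the rail (left crop ~(237,175)), with the bar to its left and nothing under it but the table. Move in and hang.

```bash
python3 - <<'E'
from h import *
np.set_printoptions(precision=4,suppress=True)
ph2=-.0712; u=np.array([np.cos(ph2),np.sin(ph2),0])
T=np.array([.542+.0714*.08,.247+.08*.9975,.25])+.029*u+[0,0,-.0515]
b=r.servo_line(T+[0,0,.052],velocity=.08,stop_force=5); s=r.observe(); print(b,s["force"],s["time"])
r.hold(.6)
if not b:
    r.servo_line(T+[0,0,.008],velocity=.06,stop_force=4)
    b=r.servo_line(T+[0,0,-.001],velocity=.015,stop_force=3); r.hold(.3); s=r.observe(); print(b,s["ee_pos"]-T,s["force"],s["ft_torque"],s["time"])
p,d=camera("side"); save("s5.png",p); k=cal("wrist"); w,_=camera("wrist")
a=cv2.resize(p[70:220,230:350],None,fx=2.8,fy=2.8); w=cv2.resize(w,(560,420))[:,:450]
save("j.png",np.hstack([a,w]))
E
```

```text
False [ 0.2094  0.5321 -1.3977] 26.9917
True [-0.0002  0.     -0.0004] [-1.1865  0.2262  5.4208] [ 0.0149  0.2361 -0.0133] 29.3167
```

View pics/j.png

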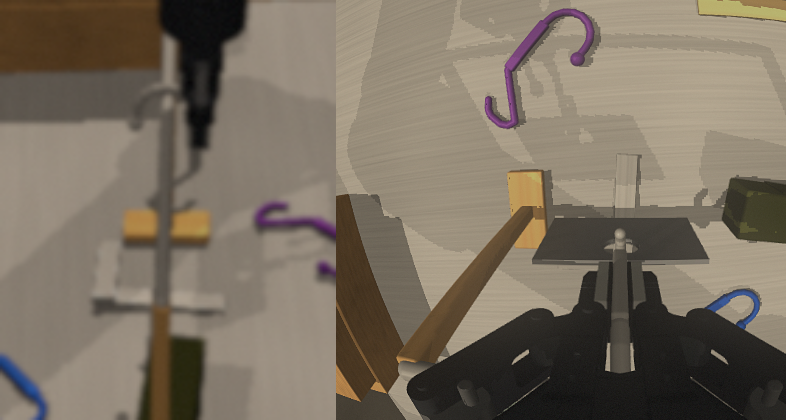

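The bar seats in the upper bend: contact came 0.4 mm from nominal. The plate is clear of the post (wrist crop: plate ~(620,240), post foot ~(528,205)). Release gently.

```bash
python3 - <<'E'
from h import *
np.set_printoptions(precision=4,suppress=True)
p=np.array(r.observe()["ee_pos"])
r.servo_line(p+[0,0,.0007],velocity=.005); print(r.observe()["force"])
for o in np.arange(.008,.0241,.002): r.grip(o,20)
r.grip(.05); r.hold(.5)
p=np.array(r.observe()["ee_pos"])
print(r.servo_line(p+[0,0,.17],velocity=.08,stop_force=4)); s=r.observe(); print(s["force"],s["time"])
r.hold(2)
fr=[]
for i in range(4):
    g,d=camera("side"); fr.append((g,cloud("side",d))); r.hold(.35)
print("frame diff",[np.abs(fr[i][0].astype(int)-fr[0][0]).mean(-1)[90:220,230:350].max() for i in(1,2,3)])
W=fr[-1][1]
m=(W[...,0]>.5)&(W[...,0]<.62)&(W[...,1]>.24)&(W[...,1]<.42)&(W[...,2]>.05)&(W[...,2]<.13); P=W[m]
print(len(P),P.min(0),P.max(0),np.median(P,0))
t,_=camera("top"); g=fr[-1][0]
save("k.png",np.hstack([cv2.resize(g[70:370,200:400],None,fx=1.9,fy=1.9)[:560],cv2.resize(t[100:395,140:335],None,fx=1.9,fy=1.9)[:560]]))
print(r.observe()["time"])
E
```

```text
[ 0.3425 -0.1353 -0.8934]
False
[ 0.0349 -0.3548 -0.4633] 34.8833
frame diff [np.float64(4.666666666666667), np.float64(6.0), np.float64(5.333333333333333)]
47 [0.5328 0.2907 0.0512] [0.5749 0.3588 0.1287] [0.5565 0.3257 0.1216]
38.5333
```

View pics/k.png

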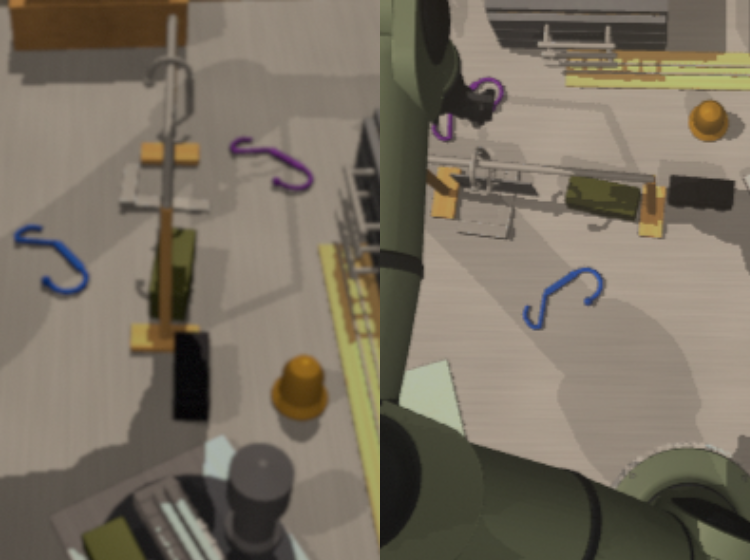

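The hook hangs on the bar with the plate edge-on below it, over the square bay (top crop ~(490,175)). The picture is still to noise level and the other things stand as before, so I hand in.

```bash
python3 -c "
from workcell import r
r.hold(1); print(r.observe()['time']); r.finish_job()"
```

```text
39.5333
the job is handed in; nothing more can be done
```

The job is done and handed in at 39.5 s of the allowed 72 s. I took the steel S-hook off the rail and put its lower end through the plate's hole from the van side. I then lifted the plate out of the slot on the hook and hung it back from the far side of the rail. It hangs about 80 mm from the bar's middle, over the square's bay.

**Hanging still:** four side pictures over about a second after release matched to noise level.

**Contact:** the insertion moves met no force stop. The bar met the hook's upper bend 0.4 mm from where I expected it. The gripper is open about 170 mm above the hook and touches nothing.

**Other things:** the last pictures show the tender, dome, rail van, both look-alike hooks, and what is in view of the tower, square and apron van where they were. I checked this by eye, not by measuring.

**Not measured:** the plate's clearance from the post, about 28 mm, comes from my planned position. In the last picture the plate is edge-on to the side camera and gave only a few depth points (47). No check failed or disagreed.

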